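# Isolate the sanding machine at the guarded bench switch

## Task

The sanding disc is about to be changed, so isolate the sanding machine at the grey switch box on the bench: lift the yellow guard right back until it stays open by itself, flip the toggle beneath it from on (leaning back towards the hinge) to off (leaning to the front), then lower the yellow guard fully shut again. Keep hold of the guard on its way down so that its spring does not snap it shut; leave the red guard, which covers the dust extractor's switch, closed, and do not disturb the things lying round the box.

Things in the scene. Friction and masses are not known exactly. Their poses are not given: they have to be found in the camera images.
- switch_box: grey cast switch box fixed to the bench, 128 x 224 x 50 mm (x, y, z at yaw 0); origin at the centre of its underside; its front is its -x side. Two black switch plates, 112 mm apart, lie on top; which is yellow and which red varies. On its left (+y) a steel conduit, up to 35 mm high, turns down into a flange on the bench that reaches 64 mm out
- yellow_switch: black switch plate 100 x 54 x 3 mm on top of the box, under the yellow guard; origin at its underside (50 mm above the bench), directly beneath the toggle's bushing, which ends 10.5 mm above the origin; the plate reaches from 44 mm in front of the origin to 56 mm behind. x points from the front (off) to the guard's hinge (on), z up. It does not move
- yellow_guard_hinge (a point): middle of the yellow guard's hinge pin, 48 mm behind (+x) and 18 mm above the origin of yellow_switch; the pin runs along that plate's y. It does not move
- yellow_guard_grip (a point): middle between two round finger bosses, 14 mm in diameter, on the side walls near the free (front) end of the yellow guard; 60 mm in front of the hinge and 12 mm above it when shut, moving with the guard. Held here across y (45 mm over the bosses) with fingers pointing down, the guard can turn between the pads. It is a hollow plastic hood, open below, 41 mm wide, walls 3 mm thick
- yellow_guard_lip (a point): middle of the edge of the lip that flares forward from the top of the yellow guard's front wall, over its full width; 84 mm in front of the hinge and 37 mm above it when shut. The front wall stands 73 mm in front of the hinge, the flat top 34 mm above it; the side walls reach 14 mm below the hinge
- yellow_guard (a joint): angle of the yellow guard: 0 shut, 1.85 against its stop, upright and leaning back. A weak over-centre spring (about 0.1 N m, 2 N at the grip point) snaps it shut when let go below about 0.9 rad and holds it open above about 1.1 rad
- yellow_toggle_tip (a point): point on the axis of the toggle's bat, 31 mm from its pivot, 6 mm short of its end. The bat is a round aluminium lever, 11 mm thick there, slimmer below; it pivots about y, 8 mm above the origin of yellow_switch. The point lies 12 mm behind that origin when on, 12 mm in front of it when off, 37 mm above it in both. The shut guard hides it
- yellow_toggle (a joint): angle of the yellow switch's toggle: 0 on (leaning back to the hinge, green dot), 0.76 off (leaning to the front, white dot). It snaps over its middle, 0.38, and takes about 4 N at the tip
- red_guard_grip (a point): the like point of the red guard, an equal hood on the other switch plate; to be left shut
- red_guard (a joint): angle of the red guard, 0 shut
- tape_measure_mid (a point): centre of a tape measure in a light grey case, 36 x 76 x 70 mm, standing loose to the left of the box
- sanding_block_mid (a point): centre of a wood and cork sanding block, 61 x 115 x 34 mm, lying loose to the right of the box
- glue_bottle_mid (a point): centre of a white glue bottle with an orange cap, 63 mm thick and 208 mm tall, standing loose beyond the tape measure

How it is judged:
On the way, in this order (a step that is already met when the one before it is completed fails the run):
1. the yellow guard is lifted right back (value of joint yellow_guard above 1.5 rad), for 0.2 s.
2. with the guard still up, the toggle is flipped to off (value of joint yellow_toggle above 0.68 rad and value of joint yellow_guard above 1.2 rad), for 0.2 s.
At the end, for the whole second after the job is handed in: the toggle under the yellow guard is off (angle over 0.68 rad), the yellow guard is shut again (angle under 0.06 rad), the red guard is shut (under 0.06 rad), and the tape measure, sanding block and glue bottle are within 20 mm of where they were (value of joint yellow_toggle above 0.68 rad and value of joint each of yellow_guard, red_guard below 0.06 rad and distance of each of tape_measure_mid, sanding_block_mid, glue_bottle_mid from where it was at the start of the episode below 0.02 m); the robot touches nothing.
It fails at once if the yellow guard is let go too high and snaps shut (faster than 4 rad/s while between 0.35 and 0.12 rad) (value of joint yellow_guard between 0.12 and 0.35 rad and velocity of joint yellow_guard below -4 rad/s).
It fails at once if the red guard is lifted (over 0.2 rad) (value of joint red_guard above 0.2 rad).
It fails at once if a thing lying by the box is moved by more than 20 mm (distance of any of tape_measure_mid, sanding_block_mid, glue_bottle_mid from where it was at the start of the episode above 0.02 m).
It also fails if it takes over 66 s, if anything falls off the work surface, if the arm or the gripper's body presses on something with over 40 N, if the wrist force passes 120 N, or if a joint passes its speed limit or range.

## Robot

A 7-joint arm with a two-finger parallel gripper is mounted at the origin on a cart in front of the work surface, level with it; the furniture and walls round the work are solid. World frame = base frame: x ahead of the robot, y to its left, z up, the work surface at z = 0. Lengths are in m, angles in rad, forces in N, time in s.
With the tool pointing down it reaches from about 0.425 to 0.95 m from the base axis. Payload 4.7 kg.
Tool frame: the origin (TCP) lies between the finger pads; the fingertips stand 25 mm ahead of it and the grasp point (between the pads) lies 6 mm ahead of it; z points along the fingers, y is the line along which they close (so a half turn about z gives the same grasp; the last joint's range is limited). The gripper opens to 85 mm and grips with 20 to 120 N. Pads are 22 mm wide; open, the fingers measure 114 mm over their backs; the gripper's body (76 mm by 85 mm) begins 54 mm behind the grasp point. The pads swing forward as they close: fully open they stand 13 mm farther back than shut.
Start: joints at [-1.354, 0.469, -0.049, 1.532, 0.024, 1.141, -0.082], TCP at [0.164, 0.655, 0.256] pointing down, gripper open.
Joint ranges: [-2.59, 2.59], [-0.33, 1.99], [-1.39, 1.29], [0.1, 2.45], [-1.04, 4.18], [0.21, 1.99], [-2.66, 2.66]. Speed limits (rad/s): [2.57, 2.57, 3.14, 3.14, 3.14, 3.14, 3.14].

## Interface

Orientations are given as a 3x3 rotation matrix whose columns are the frame's x, y, z axes.
In Python, from rig import * gives the robot as it stands. Calls block until the motion is done:
- movep(position, orientation): joint-space move of the TCP to a pose.
- move_l(position, attitude=None, feed=0.15, until_force=None): straight line of the TCP; attitude=None keeps the orientation; feed is the mean speed in m/s. With until_force (N) it stops when the force on the tool has changed by that much, and returns True; else False.
- move_joints(angles): joint-space move.
- command_gripper(opening, newtons=None): finger opening in m; newtons is the grip in N (None keeps the last); returns when the fingers have stopped.
- sleep(seconds).
- inverse_kinematics(position, orientation): joint angles nearest the present ones, or None.
- sense(): the state.
- camera(name): name is "scene" or "top" or "wrist"; returns (picture, depth): 384x512x3 uint8, red, green, blue; 384x512 float32, m along the optical axis (not along the pixel's ray), 0 where there is no reading.
- camera_params(name): a dict with "K" (3x3 intrinsics, pixels), "dist" ([k1, k2, p1, p2, k3] as OpenCV has them; the pictures are not rectified), "position" and "rotation" of the camera in the world; the wrist camera has in their place "tool_from_camera" (4x4, takes a point from camera to tool coordinates, whose origin is the TCP and whose axes are the flange's). Camera axes: x right, y down, z forward; pixel columns grow to the right and rows downward; lengths in m; the calibration is good to about 2 mm. A picture is of the moment at which its call begins: read the wrist's pose just before it. camera_params takes no time and is no camera call.
A pose or a line that the arm cannot do raises Unreachable and nothing moves.
- finish_job(): hands the job in; it is judged then, once.
The state is a dict: "time_s": time; "joint_pos": joint angles; "qd": joint speeds; "joint_efforts": joint torques, N m; "position": TCP position; "tcp_rot": TCP orientation; "wrist_force": force on the tool from outside, world axes, zero at the start; "ft_torque": the same for the moment, N m; "finger_gap": finger opening in m; "gripper_force": force on a finger pad.
Only numpy, scipy, OpenCV 4.12 (cv2) and the standard library are available. Lean on these libraries where they do the work, as an engineer would, in place of code of your own. Each camera call takes 0.05 s, during which the arm holds its last target. There are 200 camera calls.

## Working session

There is one attempt and no reset: what is moved stays moved. The work goes in short steps, each a Python script; the robot and the scene stay as the last script left them, time stands still between calls to the robot, and variables do not carry over. Pictures are saved under pics/ and viewed, at most 10 in all, crops included, and the job is handed in when it is done.

```bash
ls; mkdir -p pics; python3 - <<'E'
from rig import *
import cv2,numpy as np
for n in("scene","top"):
    p,d=camera(n); np.savez(n,p=p,d=d); cv2.imwrite(f"pics/{n}.png",p[...,::-1]); c=camera_params(n); print(n,c)
print(sense()["time_s"])
a=np.hstack([np.load(n+".npz")["p"] for n in("scene","top")]); cv2.imwrite("pics/both.png",cv2.resize(a,(800,300),interpolation=cv2.INTER_AREA)[...,::-1])
E
```

```text
pics
scene {'K': array([[395.16461053,   0.        , 247.25696022],
       [  0.        , 395.16461053, 193.3222585 ],
       [  0.        ,   0.        ,   1.        ]]), 'dist': array([0.03293194, 0.        , 0.        , 0.        , 0.        ]), 'position': array([ 0.24236785, -0.33891459,  0.80337668]), 'rotation': array([[ 0.84678181, -0.38404767,  0.36805971],
       [-0.53183492, -0.62501084,  0.57141322],
       [ 0.01059139, -0.67960933, -0.73349777]])}
top {'K': array([[373.59442336,   0.        , 256.26659664],
       [  0.        , 373.59442336, 196.50754397],
       [  0.        ,   0.        ,   1.        ]]), 'dist': array([-0.12093886,  0.        ,  0.        ,  0.        ,  0.        ]), 'position': array([0.50748719, 0.19185711, 1.13142181]), 'rotation': array([[ 1.07447911e-03, -9.97323975e-01,  7.31008471e-02],
       [-9.99874109e-01,  8.57691678e-05,  1.58668953e-02],
       [-1.58307049e-02, -7.31086931e-02, -9.97198329e-01]])}
0.1
```

View pics/top.png

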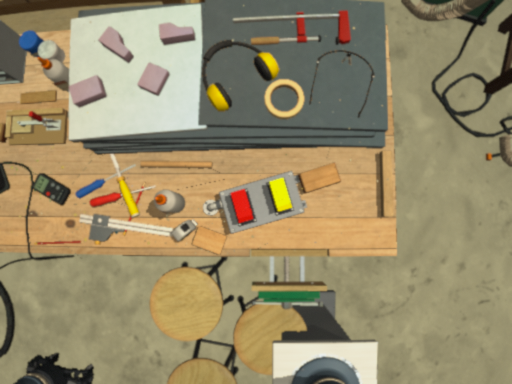

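View pics/scene.png

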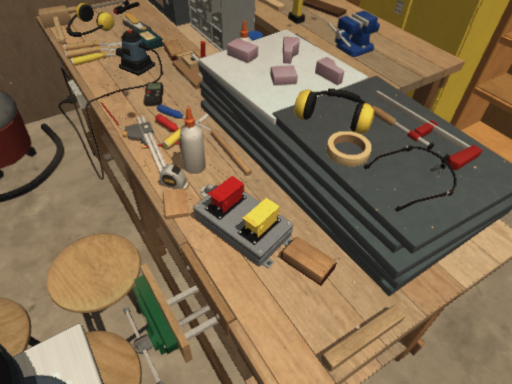

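The top view shows the yellow guard at about (280,195) and the red one at (242,207). The front (-x) side of the box faces the robot, with yaw about +0.2. The tape measure is at (183,230), the bottle at (168,202) and the sanding block at (320,178).

```bash
cat > h.py <<'E'
import numpy as np,cv2
from rig import *
def cloud(p,d,c,R,t):
    """world points per pixel"""
    v,u=np.mgrid[:384,:512]
    r=cv2.undistortPoints(np.stack([u,v],-1).reshape(-1,1,2).astype(np.float64),c["K"],c["dist"]).reshape(384,512,2)
    P=np.dstack([r,np.ones((384,512))])*d[...,None]
    return P@R.T+t
def masks(p):
    h=cv2.cvtColor(p,cv2.COLOR_RGB2HSV)
    y=cv2.inRange(h,(22,150,90),(35,255,255))>0
    r=(cv2.inRange(h,(0,170,80),(6,255,255))|cv2.inRange(h,(174,170,80),(180,255,255)))>0
    return y,r
def wrist():
    s=sense();p,d=camera("wrist");c=camera_params("wrist");T=c["tool_from_camera"]
    R=s["tcp_rot"];return p,d,cloud(p,d,c,R@T[:3,:3],R@T[:3,3]+s["position"])
def tops(p,X,win):
    x0,x1,y0,y1=win;out=[]
    for m in masks(p):
        q=X[m&(X[...,2]>.092)&(X[...,2]<.115)&(X[...,0]>x0)&(X[...,0]<x1)&(X[...,1]>y0)&(X[...,1]<y1)]
        out.append((q[:,:2].mean(0).round(4),np.median(q[:,2]).round(4),cv2.minAreaRect((q[:,:2]*1000).astype(np.float32)),len(q)))
    return out
E
python3 - <<'E'
from h import *
for n in("top","scene"):
    f=np.load(n+".npz");c=camera_params(n);X=cloud(f["p"],f["d"],c,c["rotation"],c["position"])
    for o in tops(f["p"],X,(.45,.75,0,.35)):print(n,o)
    z=X[...,2];m=(z>.04)&(z<.056)&(X[...,0]>.4)&(X[...,0]<.8)&(X[...,1]>0)&(X[...,1]<.4)
    m=cv2.morphologyEx(m.astype(np.uint8),cv2.MORPH_OPEN,np.ones((3,3)));q=X[m>0]
    print("box",cv2.minAreaRect((q[:,:2]*1000).astype(np.float32)),len(q))
    if n=="top":
        for u,v in((320,178),(183,230),(168,202),(208,240),(270,160),(270,148)):print(u,v,X[v,u].round(3))
E
```

```text
top (array([0.5895, 0.1417]), np.float64(0.1027), ((589.795166015625, 141.34507751464844), (87.49928283691406, 40.97069549560547), 16.396190643310547), 468)
top (array([0.5574, 0.2485]), np.float64(0.1031), ((557.6884155273438, 248.44500732421875), (85.92706298828125, 40.83662033081055), 16.263145446777344), 461)
box ((571.8528442382812, 196.15200805664062), (128.52098083496094, 228.03317260742188), 16.34453010559082) 2355
320 178 [0.643 0.021 0.035]
183 230 [0.489 0.418 0.067]
168 202 [0.565 0.443 0.148]
208 240 [0.459 0.353 0.018]
270 160 [ 0.703  0.168 -0.001]
270 148 [0.738 0.168 0.007]
scene (array([0.5891, 0.1379]), np.float64(0.1033), ((589.2252807617188, 139.8915252685547), (89.0398941040039, 43.01362228393555), 16.539159774780273), 542)
scene (array([0.5582, 0.2448]), np.float64(0.103), ((557.804931640625, 247.21652221679688), (89.4442367553711, 43.31040954589844), 16.782590866088867), 485)
box ((554.3280029296875, 244.25503540039062), (130.4547119140625, 333.4624328613281), 17.211318969726562) 2398
```

```bash
cat >> h.py <<'E'
YAW=np.deg2rad(16.4); c_,s_=np.cos(YAW),np.sin(YAW)
B=np.array([[c_,-s_,0],[s_,c_,0],[0,0,1]])
def down(t=0.):
    """tool y along +-box y, tool z down, tipped by t towards the hinge (body to the front)"""
    z=B@[np.sin(t),0,-np.cos(t)];y=B@[0,-1.,0];return np.c_[np.cross(y,z),y,z]
E
python3 - <<'E'
from h import *
s=sense();p=s["position"]
D=down();c0=np.array([.59,.141,.33])
if inverse_kinematics(c0,D) is None: print("none")
move_l(p+[0,0,.1]);
Dm=D.copy();Dm[:,:2]*=-1
import itertools
for M in(D,Dm): q=inverse_kinematics(c0,M);print(None if q is None else np.round(q,2))
q1,q2=[inverse_kinematics(c0,M) for M in(D,Dm)]
M=D if q2 is None or(q1 is not None and abs(q1[6])<abs(q2[6])) else Dm
movep(c0-B@[.06,0,0],M);s=sense();print(s["time_s"],s["position"],s["joint_pos"])
P,d,X=wrist();np.savez("w1",p=P,d=d,X=X);cv2.imwrite("pics/w1.png",P[...,::-1])
for o in tops(P,X,(.45,.75,0,.35)):print(o)
z=X[...,2];m=(z>.04)&(z<.056);q=X[m];print("box",cv2.minAreaRect((q[:,:2]*1000).astype(np.float32)),len(q))
E
```

```text
[-0.79  0.34  0.65  1.64 -0.22  1.24 -1.38]
[-0.55  0.31  0.32  1.62 -0.1   1.23  1.65]
3.2083 [0.53234422 0.12531703 0.32989806] [-0.85908141  0.22102758  0.66581496  1.77133986 -0.14608795  1.1991085
 -1.43408089]
(array([0.5914, 0.1402]), np.float64(0.1021), ((590.03759765625, 139.6802215576172), (86.65532684326172, 40.998558044433594), 16.118684768676758), 3676)
(array([0.5603, 0.2463]), np.float64(0.102), ((558.478515625, 246.73373413085938), (87.29285430908203, 41.6596565246582), 16.89793586730957), 3709)
box ((600.6033935546875, 157.0477752685547), (162.70335388183594, 600.1678466796875), 17.00100326538086) 14525
```

View pics/w1.png

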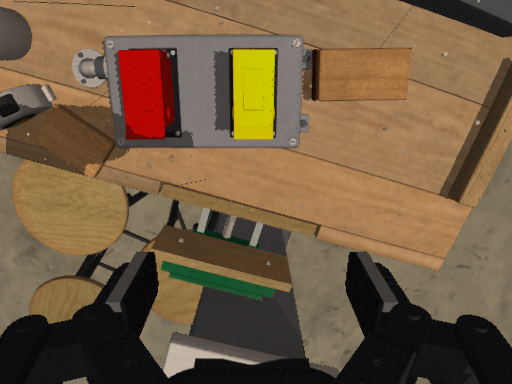

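The wrist view shows the yellow guard at (253,95) and the red one at (147,93), both shut. The sanding block is at (362,75), and the space round the yellow guard is free. The measurements agree to within 1.5 mm, so I'll grasp the guard and lift it.

```bash
cat >> h.py <<'E'
H=np.array([.6288,.1519,.068])
def bx(x,y,z): return H+B@np.array([x,y,z])          # point in hinge frame -> world
def grip(th): # grip point at guard angle th
    a=np.arctan2(12,-60)-th;r=.0612;return bx(r*np.cos(a),0,r*np.sin(a))
def tcp(g,M): return g-.006*M[:,2]
def arc(a,b,n,feed):
    M=down()
    for th in np.linspace(a,b,n+1)[1:]: move_l(tcp(grip(th),M),M,feed=feed)
    return st()
def st():
    s=sense();print(round(s["time_s"],2),s["position"].round(4),"F",s["wrist_force"].round(1),"gap",round(s["finger_gap"],4),"gf",s["gripper_force"]);return s
E
python3 - <<'E'
from h import *
M=down();g=tcp(grip(0),M)
command_gripper(.07,25)
movep(g+[0,0,.08],M);move_l(g,M,feed=.08);st()
command_gripper(.03,25);s=st()
if .035<s["finger_gap"]<.055:
    arc(0,.3,3,.05)
    P,d,X=wrist();cv2.imwrite("pics/w2.png",P[...,::-1])
E
```

```text
5.43 [0.5717 0.135  0.0865] F [-0.1  0.6  0.3] gap 0.0702 gf 0.0
5.78 [0.5715 0.1353 0.0866] F [-1.7  0.9  4. ] gap 0.0448 gf 25.629934072494507
6.6 [0.5767 0.1368 0.1032] F [-1.3  1.3 -4.3] gap 0.044 gf 26.64460927248001
```

View pics/w2.png

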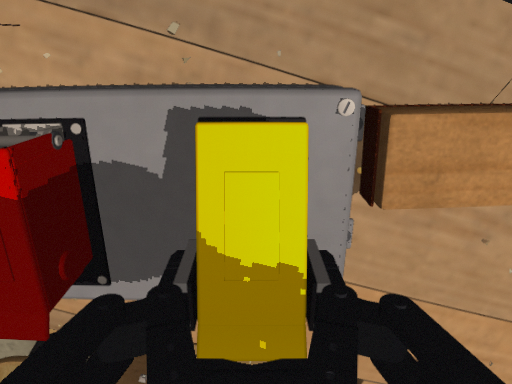

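The guard is held centrally between the pads at (252,290) and is lifting. The gap of 44–45 mm matches the bosses. I'll continue the arc.

```bash
python3 - <<'E'
from h import *
arc(.3,1.0,6,.05);arc(1.0,1.5,4,.05);arc(1.5,1.78,2,.05)
M=down()
command_gripper(.07);st();sleep(.3)
move_l(sense()["position"]+[0,0,.10],feed=.1)
g=bx(-.16,0,.22);movep(g,down());st()
P,d,X=wrist();cv2.imwrite("pics/w3.png",P[...,::-1]);np.savez("w3",p=P,X=X)
y,_=masks(P);q=(X[y]-H)@B
q=q[(abs(q[:,1])<.03)&(q[:,2]>-.02)&(q[:,2]<.12)];print(q.min(0),q.max(0),len(q))
E
```

```text
8.4 [0.6076 0.1458 0.1313] F [-4.   3.3  1.6] gap 0.0446 gf 26.974929571151733
9.6 [0.6367 0.1544 0.1352] F [-1.6  3.8  4.7] gap 0.044 gf 26.43451362848282
10.25 [0.6529 0.1591 0.1308] F [0.6 4.5 4.9] gap 0.0448 gf 26.643444299697876
10.62 [0.6518 0.1575 0.1298] F [ 0.1 -0.9  0.5] gap 0.0699 gf 0.0
12.87 [0.4762 0.1074 0.2882] F [ 0.1 -0.3  0.4] gap 0.0701 gf 0.0Traceback (most recent call last):
  File "<stdin>", line 9, in <module>
    return umr_minimum(a, axis, None, out, keepdims, initial, where)
ValueError: zero-size array to reduction operation minimum which has no identity
```

View pics/w3.png

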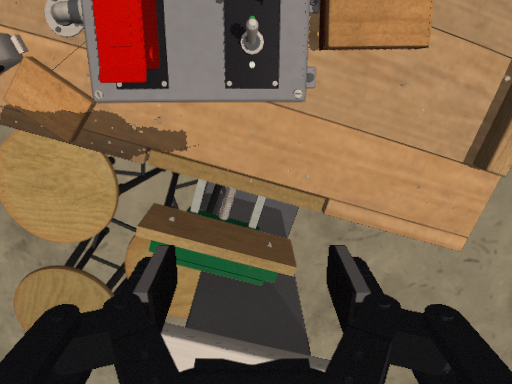

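The guard is open and out of the frame. The toggle is exposed at (252,28), leaning back, with the green dot at its tip. I'll check the tip position from the saved depth and then flip it.

```bash
python3 - <<'E'
from h import *
X=np.load("w3.npz")["X"]
q=(X[5:60,235:270].reshape(-1,3)-H)@B
t=q[(q[:,2]>.008)&(q[:,2]<.04)];print(len(t),t.min(0).round(4),t.max(0).round(4),np.median(t,0).round(4))
t=q[(q[:,2]>.014)&(q[:,2]<.04)];print(len(t),np.median(t,0).round(4))
if len(t)<5 or abs(np.median(t,0)[1])>.004: raise SystemExit
M=down(.3)
command_gripper(.034,30)
g=bx(-.036,0,.020)
movep(tcp(g,M)-.08*M[:,2],M)
print(move_l(tcp(g,M),M,feed=.06,until_force=8));st()
P,d,X=wrist();cv2.imwrite("pics/w4.png",P[...,::-1])
E
```

```text
193 [-0.046  -0.0062  0.008 ] [-0.0322  0.0044  0.0258] [-0.0398 -0.0009  0.0214]
165 [-0.0388 -0.0009  0.022 ]
False
15.5 [0.5927 0.1413 0.0942] F [-0.6  0.9  0.2] gap 0.0343 gf 0.0
```

View pics/w4.png

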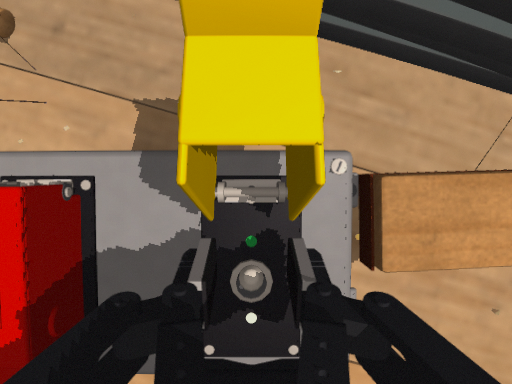

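The guard stands open, with its hood at (250,90). The toggle at (252,278) lies centred between the fingers, with the green dot behind it and the white dot in front. Next I'll grip it and swing it forward.

```bash
python3 - <<'E'
from h import *
M=down(.3)
command_gripper(0,40);s=st()
if s["finger_gap"]<.006: raise SystemExit("missed")
for a in np.linspace(-.38,.45,7)[1:]:   # bat angle forward
    g=bx(-.048-.031*np.sin(a),0,-.010+.031*np.cos(a)+.001);move_l(tcp(g,M),M,feed=.04)
st();sleep(.3)
command_gripper(.034);move_l(sense()["position"]-.09*M[:,2],M,feed=.12);st()
movep(bx(-.16,0,.22),down())
P,d,X=wrist();cv2.imwrite("pics/w5.png",P[...,::-1])
E
```

```text
15.89 [0.5926 0.1415 0.094 ] F [-1.4  0.1  3.3] gap 0.0084 gf 39.02129189344123
17.45 [0.5695 0.1347 0.0939] F [1.8 2.9 5.1] gap 0.0088 gf 39.85905041685328
19.02 [0.5412 0.126  0.1774] F [ 0.4 -0.1  0.2] gap 0.0339 gf 0.0
```

View pics/w5.png

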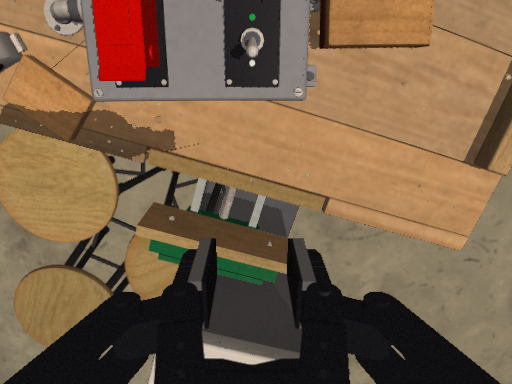

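The toggle at (252,50) now leans to the front with the green dot showing behind it, so it is off. I'll regrasp the open guard and look before lowering it.

```bash
python3 - <<'E'
from h import *
M=down();g=tcp(grip(1.84),M)
command_gripper(.07,25)
movep(bx(-.05,0,.2),M);movep(g+[0,0,.09],M);print(move_l(g,M,feed=.08,until_force=10));st()
command_gripper(.03,25);st()
P,d,X=wrist();cv2.imwrite("pics/w6.png",P[...,::-1])
E
```

```text
False
22.38 [0.6556 0.1597 0.1293] F [0.5 0.2 0.3] gap 0.0699 gf 0.0
22.72 [0.6554 0.16   0.1293] F [-0.8  1.4  3.3] gap 0.0443 gf 25.476583242416382
```

View pics/w6.png

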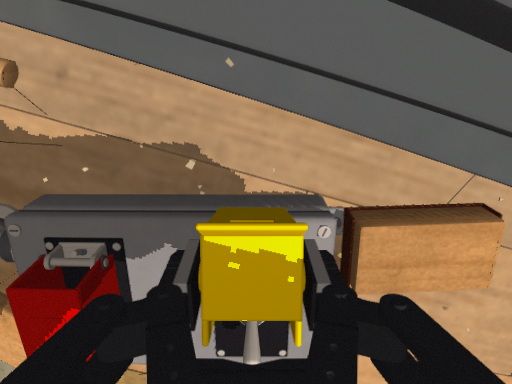

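The open guard at (252,275) is held across the bosses, with a gap of 44.3 mm. I'll lower it slowly along the arc.

```bash
python3 - <<'E'
from h import *
arc(1.84,1.0,7,.05);arc(1.0,.3,6,.04);arc(.3,-.02,4,.03)
command_gripper(.07);st();sleep(.2)
M=down();move_l(sense()["position"]+[0,0,.10],M,feed=.1);movep(bx(-.10,0,.262),M);st()
P,d,X=wrist();cv2.imwrite("pics/w7.png",P[...,::-1])
for o in tops(P,X,(.45,.75,0,.35)):print(o)
p,d=camera("top");c=camera_params("top");f=np.load("top.npz");print(np.abs(p.astype(int)-f["p"])[150:250,150:350].max(-1).__gt__(60).sum())
E
```

```text
24.87 [0.6067 0.1456 0.1313] F [0.1 3.3 7.5] gap 0.044 gf 27.976775765419006
26.82 [0.5759 0.1366 0.1027] F [-5.2  1.2  3.8] gap 0.0446 gf 30.07238656282425
28.08 [0.5699 0.1348 0.0843] F [-4.9  0.6  2.7] gap 0.0445 gf 30.627226531505585
28.46 [0.5716 0.1345 0.085 ] F [ 0.5  0.8 -0.1] gap 0.0701 gf 0.0
30.46 [0.5324 0.1241 0.3295] F [-0.1  0.9  0.3] gap 0.0702 gf 0.0
(array([0.5911, 0.1401]), np.float64(0.1022), ((589.669677734375, 139.6658935546875), (86.2225341796875, 41.169734954833984), 16.399381637573242), 3687)
(array([0.5602, 0.2462]), np.float64(0.1021), ((558.4990234375, 246.96148681640625), (86.33724975585938, 41.62614059448242), 16.96873664855957), 3717)
5960
```

View pics/w7.png

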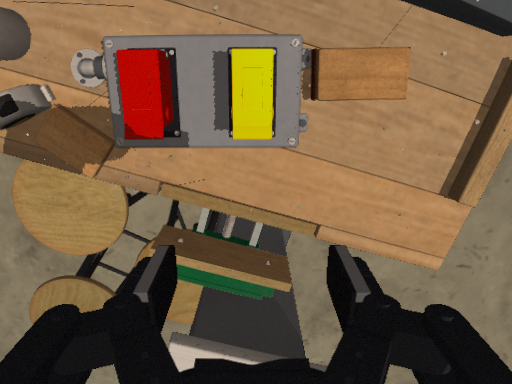

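The yellow guard at (252,95) is shut, with its top at 102.2 mm as at the start. The red guard, sanding block and tape measure look unchanged from the first wrist view, so I'll hand in the job.

```bash
python3 -c "
from rig import *
print(finish_job())"
```

```text
the job is handed in; nothing more can be done
None
```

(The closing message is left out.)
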